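# Lay the tool boards into the tying station and lock the row

### The arm

A 7-joint arm with a two-finger parallel gripper is mounted at the origin on the work surface. World frame = base frame: x ahead of the robot, y to its left, z up, the work surface at z = 0. Lengths are in m, angles in rad, forces in N, time in s.
With the tool pointing down it reaches from about 0.4 to 0.85 m from the base axis. Payload 6.9 kg.
Tool frame: the origin (TCP) lies midway between the tips of the shut fingers; the grasp point (between the pads) lies behind it (ctrl.pinch_z is the z of the grasp point in the tool frame, in m); z points along the fingers, y is the line along which they close (so a half turn about z gives the same grasp; the last joint's range is limited). The gripper opens to 85 mm and grips with 20 to 120 N. Pads are 22 mm wide; open, the fingers measure 114 mm over their backs; the gripper's body (76 mm by 85 mm) begins 54 mm behind the grasp point. The pads swing forward as they close: fully open they stand 13 mm farther back than shut.
Start: joints at [0.105, 0.507, -0.238, 1.5, 0.126, 1.149, -0.155], TCP at [0.625, -0, 0.231] pointing down, gripper open.
Joint ranges: [-3.08, 3.08], [-0.24, 2.05], [-1.43, 1.35], [0, 2.5], [-1.52, 4.66], [0.17, 1.96], [-2.89, 2.89]. Speed limits (rad/s): [2.39, 2.39, 3.14, 3.14, 3.14, 3.14, 3.14].

### API

Orientations are given as a unit quaternion [w, x, y, z].
In Python, from station import ctrl, get_state, vision, ticket, models gives the robot as it stands. Calls block until the motion is done:
- ctrl.movep(position, orientation): joint-space move of the TCP to a pose.
- ctrl.movel(position, frame=None, max_speed=0.15): straight line of the TCP; frame=None keeps the orientation; max_speed is the mean speed in m/s.
- ctrl.set_joints(angles): joint-space move.
- ctrl.ungrasp() and ctrl.close_gripper(force=None): open the fingers fully, or close them until they stop; force is the grip in N (None keeps the last).
- ctrl.pause(seconds).
- ctrl.ik(position, orientation): joint angles nearest the present ones, or None.
- get_state(): the state.
- vision.grab_frame(name): name is "scene" or "side" or "wrist"; returns (picture, depth): 384x512x3 uint8, blue, green, red; 384x512 float32, m along the optical axis (not along the pixel's ray), 0 where there is no reading.
- vision.camera_info(name): a dict with "mtx" (3x3 intrinsics, pixels), "dist_coeffs" ([k1, k2, p1, p2, k3] as OpenCV has them; the pictures are not rectified), "R" (3x3) and "t" (3): a world point X has camera coordinates R X + t; the wrist camera has in their place "hand_eye" (4x4, takes a point from camera to tool coordinates, whose origin is the TCP and whose axes are the flange's). Camera axes: x right, y down, z forward; pixel columns grow to the right and rows downward; lengths in m; the calibration is good to about 2 mm. A picture is of the moment at which its call begins: read the wrist's pose just before it. camera_info takes no time and is no camera call.
A pose or a line that the arm cannot do raises ctrl.Unreachable and nothing moves.
- ticket.close_job(): hands the job in; it is judged then, once.
Trained networks look in the newest picture that a camera, given by its name, has taken for a name from the list of things; names that differ only in an ending like _2 or _b are one class to them, and where a whole thing is asked for, a point or a joint stands for the part that bears it (a point fixed in the world has none). Each returns a list of dicts, best first, with "p" (0 to 1); they miss things now and then, are a little off and sometimes report something else, mostly with a low value. They report only what shows in the picture. A call takes as long as a camera call.
- models.recognise(camera, target): "point" ([column, row] in pixels, amid what is visible of it).
- models.masks_of(camera, target): "mask" (384x512 bool, what is visible of it) and "point" ([column, row] in pixels, amid what is visible of it).
The state is a dict: "time": time; "qpos": joint angles; "qd": joint speeds; "tau": joint torques, N m; "tcp_pos": TCP position; "eef_rot": TCP orientation; "contact_force": force on the tool from outside, world axes, zero at the start; "wrist_torque": the same for the moment, N m; "width": finger opening in m; "gripper_force": force on a finger pad.
Only numpy, scipy, OpenCV 4.12 (cv2) and the standard library are available. Lean on these libraries where they do the work, as an engineer would, in place of code of your own. Each camera call takes 0.05 s, during which the arm holds its last target. There are 200 camera calls.

### The job

Fit out the fly-tying station: angle the tongue of every loose tool board under the lip of the aluminium rail and lower the board flat so that it locks on the bead, with the boards side by side in any order, closed up without gaps against the fixed end cheek. Then slide the end stop up against the last board so that no gap is left, and only then turn its star knob until it is tight; its screw may be right- or left-hand, so feel which way it gives. Leave the bottle, the thread spools and the fly box standing where they are.

Things in the scene. Friction and masses are not known exactly. Their poses are not given: they have to be found in the camera images.
- station: fixed wooden base, 152 mm deep (x -22 to 130), 314 mm long (y -300 to 14), 10 mm thick, top at z 10; origin on its underside, x = 0 at the rail's mouth, y = 0 at the cheek's inner face. Boards go in a row from y = 0 towards -y, tongues to -x. A seated board lies flat on the base with its origin at station x 50 mm (play -2 to +3) and can still slide along y
- rail_mouth (a point): point on the base top under the rounded edge of the aluminium rail's lip. The rail runs along the station's y on its -x side; its cavity for the tongues is 8 mm high above the base top and 14 mm deep (to -x); the lip over it is 4 mm thick, so the rail's top is 12 mm above the base. This point is halfway along a 3-board row (100 mm from the cheek)
- bead (a point): crest of the half-round locking bead on the base, 14 mm from the mouth, 6 mm wide, 4 mm high, along y. It bars a board pushed in flat: the tongue gets under the lip only with the board tilted 12 to 30 degrees, tongue low and held just over the base. While the board is lowered it must go on moving in, by about 8 mm in all; then its groove drops over the bead
- cheek (a point): foot of the inner face of the fixed wooden end cheek that the first board butts against; the cheek stands 18 mm above the base at the +y end, 14 mm thick. Along the far edge of the base, station x 105 to 125, runs the aluminium T-track of the end stop, 9 mm high above the base, clear of the boards
- board1: loose tongued beech tool board, four round holes in the top of its block. 64 mm wide (y), 98 mm deep (x -48 to 50), 14 mm thick; origin on the underside, mid-width. Its tongue is on the -x edge; x points away from the tongue, z up. Across the underside runs a locking groove, x -42 to -30, 6 mm deep. 120 to 215 g. Some starts lack it (None)
- board2: loose tongued beech tool board, four slots across the top of its block. 64 mm wide (y), 98 mm deep (x -48 to 50), 14 mm thick; origin on the underside, mid-width. Its tongue is on the -x edge; x points away from the tongue, z up. Across the underside runs a locking groove, x -42 to -30, 6 mm deep. 120 to 215 g. Some starts lack it (None)
- board3: loose tongued beech tool board, a steel strip on top of its block. 64 mm wide (y), 98 mm deep (x -48 to 50), 14 mm thick; origin on the underside, mid-width. Its tongue is on the -x edge; x points away from the tongue, z up. Across the underside runs a locking groove, x -42 to -30, 6 mm deep. 120 to 215 g. Some starts lack it (None)
- board1_grip (a point): middle of the solid block on board1, to grip: 24 mm along the board's x, 44 mm along y, from z 14 to 54 in the board's frame (board top to block top); this point is at board x -4, z 34
- board2_grip (a point): middle of the solid block on board2, to grip: 24 mm along the board's x, 44 mm along y, from z 14 to 54 in the board's frame (board top to block top); this point is at board x -4, z 34
- board3_grip (a point): middle of the solid block on board3, to grip: 24 mm along the board's x, 44 mm along y, from z 14 to 54 in the board's frame (board top to block top); this point is at board x -4, z 34
- board1_tongue (a point): middle of the rounded nose of board1's tongue (board x -62, z 3). The tongue is 62 mm long along y, 6 mm thick (z 0 to 6), underside level with the board's, and reaches 12 mm beyond the board's shoulder line x = -50; the board above it begins at x -48
- board2_tongue (a point): middle of the rounded nose of board2's tongue (board x -62, z 3). The tongue is 62 mm long along y, 6 mm thick (z 0 to 6), underside level with the board's, and reaches 12 mm beyond the board's shoulder line x = -50; the board above it begins at x -48
- board3_tongue (a point): middle of the rounded nose of board3's tongue (board x -62, z 3). The tongue is 62 mm long along y, 6 mm thick (z 0 to 6), underside level with the board's, and reaches 12 mm beyond the board's shoulder line x = -50; the board above it begins at x -48
- stop_a_face (a point): middle of the end stop's face towards the boards; axes as the station's. The stop is an L of wood: a bar from station x 20 to 127, 50 mm along y (behind the face), and a shoe on the T-track that reaches 40 mm past the face, clear of the boards; top 17 mm above the base. Stops a and b look alike, one has a right-hand, one a left-hand screw, not told which; one is in place, the other None
- stop_b_face (a point): middle of the end stop's face towards the boards; axes as the station's. The stop is an L of wood: a bar from station x 20 to 127, 50 mm along y (behind the face), and a shoe on the T-track that reaches 40 mm past the face, clear of the boards; top 17 mm above the base. Stops a and b look alike, one has a right-hand, one a left-hand screw, not told which; one is in place, the other None
- knob_a_grip (a point): middle of the black star knob on stop a, on its upright axis: diameter 39 mm, 20 mm high, its top 9 mm above this point, its underside 12 mm above the stop's top; at station x 115 mm, 25 mm behind the stop's face. The stop can be dragged along the track by the knob (1 to 3 N of friction) and stays where it is left; its face starts 222 to 240 mm from the cheek
- knob_b_grip (a point): the same on stop b
- knob_a (a joint): turn of the star knob of stop a, rad: 0 = fully backed off (it will not turn that way past its stop), grows as it tightens, in one direction of turning only, which differs between the two stops and is not told; the foot grips the track from 2.4 and the knob stops dead at 3.4. Turns with about 0.06 N m, more once it grips
- knob_b (a joint): the same for stop b
- cement: small glass bottle of head cement, 32 mm across, 58 mm high, loose; origin under its centre; leave it alone
- spool1: red thread spool, 28 mm across, 30 mm high, standing; origin under its centre; leave it alone
- spool2: orange thread spool, 28 mm across, 30 mm high, standing; origin under its centre; leave it alone
- flybox: closed grey fly box, 70 x 105 x 24 mm, lying flat; origin under its centre; leave it alone

How it is judged:
On the way, in this order (a step that is already met when the one before it is completed fails the run):
1. every board lies flat and locked in the rail (x of board1 in the frame of station between 0.0455 and 0.0545 m and z of board1 in the frame of station between 0.0075 and 0.0125 m and angle between each of board1, board2, board3's own z axis and vertical below 0.035 rad and angle between the x axis of each of board1, board2, board3 and the x axis of station, either way round below 0.06 rad and y of board1 in the frame of station between -0.3 and -0.028 m and x of board2 in the frame of station between 0.0455 and 0.0545 m and z of board2 in the frame of station between 0.0075 and 0.0125 m and y of board2 in the frame of station between -0.3 and -0.028 m and x of board3 in the frame of station between 0.0455 and 0.0545 m and z of board3 in the frame of station between 0.0075 and 0.0125 m and y of board3 in the frame of station between -0.3 and -0.028 m), for 0.2 s.
2. the row is closed up against the end cheek and the end stop stands against the last board, all gaps under 2.5 mm (all of step 1 and (y of board1 in the frame of station above -0.0345 m or y of board1 in the frame of board2 between -0.0665 and -0.058 m or y of board1 in the frame of board3 between -0.0665 and -0.058 m) and (y of board2 in the frame of station above -0.0345 m or y of board2 in the frame of board1 between -0.0665 and -0.058 m or y of board2 in the frame of board3 between -0.0665 and -0.058 m) and (y of board3 in the frame of station above -0.0345 m or y of board3 in the frame of board1 between -0.0665 and -0.058 m or y of board3 in the frame of board2 between -0.0665 and -0.058 m) and y of any of board1, board2, board3 in the frame of stop_a_face below 0.0345 m and y of any of board1, board2, board3 in the frame of stop_b_face below 0.0345 m), for 0.2 s.
3. the star knob is tight (value of joint each of knob_a, knob_b above 2.6 rad), for 0.2 s.
At the end, for the whole second after the job is handed in: every board lies flat, its tongue in the rail (within 4.5 mm of its seated x, 2.5 mm in height, tilt under 2 degrees, square within 3.4), no gap over 2.5 mm from cheek through the boards to the stop, the knob turned past 2.6 rad, all at rest (all of step 2 and all of step 3 and linear speed of each of board1, board2, board3 below 0.02 m/s); the robot touches nothing.
It fails at once if the bottle is pushed more than 30 mm or knocked over (distance of cement from where it was at the start of the episode above 0.03 m or angle between cement's own z axis and vertical above 0.6 rad).
It fails at once if the red spool is pushed more than 30 mm or knocked over (distance of spool1 from where it was at the start of the episode above 0.03 m or angle between spool1's own z axis and vertical above 0.6 rad).
It fails at once if the orange spool is pushed more than 30 mm or knocked over (distance of spool2 from where it was at the start of the episode above 0.03 m or angle between spool2's own z axis and vertical above 0.6 rad).
It fails at once if the fly box is pushed more than 30 mm or knocked over (distance of flybox from where it was at the start of the episode above 0.03 m or angle between flybox's own z axis and vertical above 0.6 rad).
Of board1, board2, board3 only 2 to 3 are there at a start; the rules pass over those that are not, and their reading is None.
Of stop_a, stop_b only 1 to 1 are there at a start; the rules pass over those that are not, and their reading is None.
At some moment in a run one of board1, board2, board3 may be knocked a few centimetres aside while the robot is not near it.
Once in a run the grip may slacken for a moment while it holds something.
It also fails if it takes over 210 s, if anything falls off the work surface, if the arm or the gripper's body presses on something with over 40 N, if the wrist force passes 120 N, or if a joint passes its speed limit or range.

## Working session

There is one attempt and no reset: what is moved stays moved. The work goes in short steps, each a Python script; the robot and the scene stay as the last script left them, time stands still between calls to the robot, and variables do not carry over. Pictures are saved under pics/ and viewed, at most 16 in all, crops included, and the job is handed in when it is done.

```bash
ls; mkdir -p pics
cat > h.py <<'E'
import numpy as np, cv2
from station import ctrl,get_state,vision,ticket,models
from scipy.spatial.transform import Rotation as Ro
def grab(name,save=None):
    s=get_state(); im,d=vision.grab_frame(name)
    if save: cv2.imwrite('pics/'+save,im)
    return im,d,s
def world(name,d,s=None):
    """per-pixel world points HxWx3 (nan if no depth)"""
    ci=vision.camera_info(name); h,w=d.shape
    uv=np.stack(np.meshgrid(np.arange(w),np.arange(h)),-1).reshape(-1,1,2).astype(np.float64)
    n=cv2.undistortPoints(uv,np.array(ci['mtx']),np.array(ci['dist_coeffs'])).reshape(-1,2)
    z=d.reshape(-1,1).astype(float); P=np.hstack([n*z,z]); P[z[:,0]<=0]=np.nan
    if 'R' in ci: W=(P-np.array(ci['t']).ravel())@np.array(ci['R'])
    else:
        H=np.array(ci['hand_eye']); T=P@H[:3,:3].T+H[:3,3]
        q=s['eef_rot']; R=Ro.from_quat([q[1],q[2],q[3],q[0]]).as_matrix()
        W=T@R.T+np.array(s['tcp_pos'])
    return W.reshape(h,w,3)
E
python3 - <<'E'
from h import *
print(get_state(),ctrl.pinch_z)
for c in ['scene','side','wrist']:
    im,d,s=grab(c,c+'0.png'); W=world(c,d,s); np.save(c+'0.npy',W)
    for t in ['board1','board2','board3','station','stop_a_face','knob_a_grip','cement','spool1','spool2','flybox']:
        r=models.masks_of(c,t)[:2]
        for x in r:
            P=W[x['mask']]; P=P[np.isfinite(P[:,0])]
            print(c,t,round(x['p'],2),np.round(x['point']),x['mask'].sum(),np.round(np.median(P,0),3) if len(P) else None)
im=[cv2.imread(f'pics/{c}0.png') for c in ['scene','side']]
cv2.imwrite('pics/both.png',cv2.resize(np.vstack(im),(512,768))[:])
E
```

```text
pics
{'time': 0.0, 'qpos': array([ 0.10549329,  0.50832842, -0.23750343,  1.50112618,  0.125704  ,
        1.14888598, -0.15479057]), 'qd': array([-0.00128271,  0.00051002, -0.00015761,  0.00068366,  0.00048209,
        0.00106494,  0.00188829]), 'tau': array([ 1.19726570e-03, -6.20588279e+01, -2.18696728e+00, -2.49655455e+01,
        1.23123583e-02,  1.21321963e-02,  2.04169703e-05]), 'tcp_pos': array([ 6.24505558e-01, -8.62337846e-05,  2.30437068e-01]), 'eef_rot': array([-6.05690835e-04,  7.07100974e-01,  7.07112041e-01, -6.38078424e-04]), 'contact_force': array([ 0.4407478 , -0.14872463, -0.44679958]), 'wrist_torque': array([-0.01658808,  0.0298761 ,  0.01221175]), 'gripper_force': 0.0, 'width': 0.08544874813414394} -0.0187
scene board1 0.89 [206. 239.] 1376 [ 0.608 -0.19   0.014]
scene board1 0.84 [165. 214.] 1222 [ 0.478 -0.192  0.014]
scene board2 0.89 [206. 239.] 1376 [ 0.608 -0.19   0.014]
scene board2 0.84 [165. 214.] 1222 [ 0.478 -0.192  0.014]
scene board3 0.89 [206. 239.] 1376 [ 0.608 -0.19   0.014]
scene board3 0.84 [165. 214.] 1222 [ 0.478 -0.192  0.014]
scene station 0
[... 1204 characters left out ...]
0.505 0.178 0.011]
wrist board1 0.86 [160. 291.] 763 [ 0.51  -0.178  0.013]
wrist board1 0.7 [230. 296.] 3994 [ 0.6   -0.172  0.014]
wrist board2 0.86 [160. 291.] 763 [ 0.51  -0.178  0.013]
wrist board2 0.7 [230. 296.] 3994 [ 0.6   -0.172  0.014]
wrist board3 0.86 [160. 291.] 763 [ 0.51  -0.178  0.013]
wrist board3 0.7 [230. 296.] 3994 [ 0.6   -0.172  0.014]
wrist station 0.64 [144.  57.] 15798 [0.507 0.114 0.01 ]
wrist cement 0.77 [370.  43.] 1098 [0.742 0.121 0.037]
wrist spool1 0.83 [369. 161.] 661 [ 0.761 -0.003  0.029]
wrist spool1 0.71 [326. 334.] 442 [ 0.732 -0.243  0.019]
wrist spool2 0.83 [369. 161.] 661 [ 0.761 -0.003  0.029]
wrist spool2 0.71 [326. 334.] 442 [ 0.732 -0.243  0.019]
```

View pics/scene0.png

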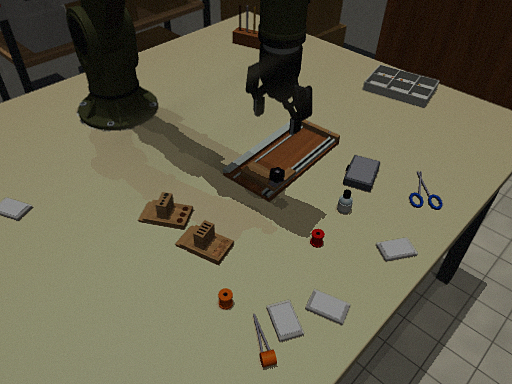

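View pics/side0.png

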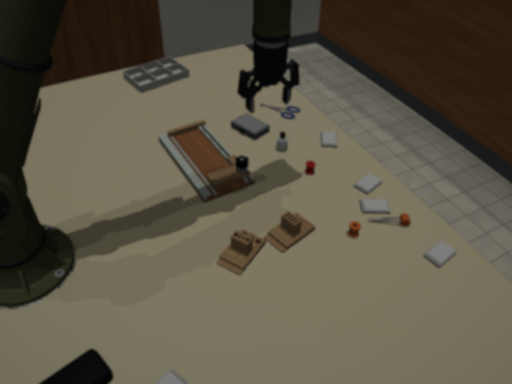

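Two boards (holes, slots) lie near scene pixels (165,214) and (206,239). The stop's knob is at (277,174), and the cheek is at the far end near (322,133). Next I'll take close wrist views.

Run:
```python
from h import *
q=[0,.70711,.70711,0]
print(np.array(vision.camera_info('wrist')['hand_eye']).round(3))
for n,p in [('st',(0.50,0.10,0.42)),('bd',(0.50,-0.2,0.36))]:
    try: ctrl.movep(p,q)
    except Exception as e: print(n,e); continue
    ctrl.pause(.3)
    im,d,s=grab('wrist','w_'+n+'.png'); W=world('wrist',d,s); np.save('w_'+n+'.npy',W)
    print(s['time'],s['tcp_pos'])
    for t in ['board1_grip','board1_tongue','knob_a_grip','stop_a_face','cheek','bead','rail_mouth','cement','flybox','spool1']:
        for x in models.recognise('wrist',t)[:2]:
            u,v=np.round(x['point']).astype(int); print(n,t,round(x['p'],2),u,v,W[v,u].round(3))
```

```text
[[ 0.001 -0.96  -0.279  0.07 ]
 [ 1.     0.001  0.     0.001]
 [ 0.    -0.279  0.96  -0.142]
 [ 0.     0.     0.     1.   ]]
2.925 [0.50035851 0.09948939 0.41896531]
st board1_grip 0.73 258 80 [0.513 0.196 0.011]
st board1_tongue 0.75 236 279 [ 0.472 -0.172  0.021]
st knob_a_grip 0.27 302 279 [ 0.597 -0.159  0.041]
st cheek 0.82 257 80 [0.511 0.196 0.009]
st bead 0.63 256 80 [0.51  0.196 0.01 ]
st rail_mouth 0.94 258 80 [0.513 0.196 0.011]
st cement 0.73 305 163 [0.589 0.066 0.058]
st cement 0.63 396 124 [0.74  0.128 0.038]
st flybox 0.67 380 44 [0.708 0.253 0.023]
st spool1 0.54 394 194 [0.756 0.004 0.029]
4.9417 [ 0.5003597  -0.19909786  0.36022289]
bd board1_grip 0.62 226 131 [ 0.467 -0.176  0.054]
bd board1_grip 0.37 310 134 [ 0.585 -0.18   0.054]
bd board1_tongue 0.84 229 134 [ 0.471 -0.18   0.054]
bd board1_tongue 0.46 394 178 [ 0.726 -0.25   0.029]
bd knob_a_grip 0.5 311 131 [ 0.586 -0.176  0.054]
bd spool1 0.62 431 6 [ 0.753 -0.001  0.029]
bd spool1 0.57 393 177 [ 0.723 -0.247  0.032]
```

View pics/w_st.png

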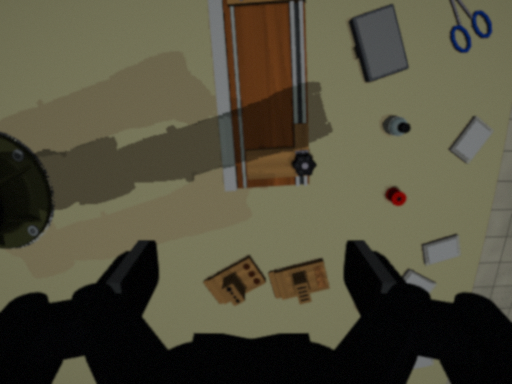

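View pics/w_bd.png

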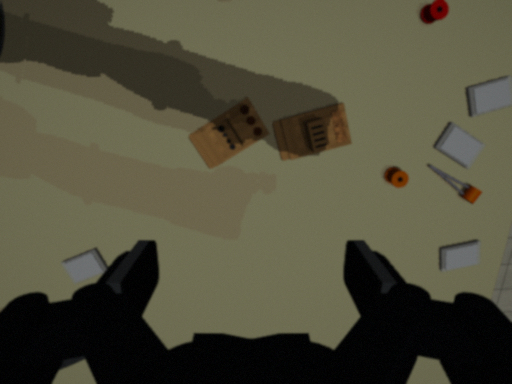

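The wrist views show the station's rail on the left at column ~222, its length running up the image, and the knob at (303,164). The holes board's block is at (238,130) and the slots board's block at (317,133). Next I'll fit geometry from depth.

```bash
cat >> h.py <<'E'
def rects(W,box,zlo,zhi,minn=60):
    """clusters of pixels in height band inside world xy box -> minAreaRects (cm-level)"""
    m=(W[...,2]>zlo)&(W[...,2]<zhi)&(W[...,0]>box[0])&(W[...,0]<box[1])&(W[...,1]>box[2])&(W[...,1]<box[3])
    n,l=cv2.connectedComponents(m.astype(np.uint8)); out=[]
    for i in range(1,n):
        P=W[l==i]
        if len(P)<minn: continue
        (c,wh,a)=cv2.minAreaRect((P[:,:2]*1000).astype(np.float32))
        out.append((len(P),np.round(c,1),np.round(wh,1),round(a,1),np.round(P.mean(0)*1000,1)))
    return out
E
python3 - <<'E'
from h import *
W=np.load('w_bd.npy'); b=(0.38,0.68,-.3,-.1)
f=np.nanstd(W[200:230,220:300,2]); print('noise',f,np.nanmean(W[200:230,220:300,2]))
for z in [(.003,.0095),(.0105,.018),(.045,.06)]:
    print(z); [print(r) for r in rects(W,b,*z,minn=25)]
W=np.load('w_st.npy'); b=(0.38,0.68,-.03,.4)
for z in [(.017,.0205),(.0205,.0245),(.0245,.032),(.005,.0125),(.04,.07)]:
    print(z); [print(r) for r in rects(W,b,*z,minn=40)]
im=cv2.imread('pics/w_bd.png')[80:190,170:370]
im=cv2.resize(im,(800,440),interpolation=cv2.INTER_CUBIC); cv2.imwrite('pics/bdc.png',np.clip(im*1.6,0,255).astype(np.uint8))
E
```

```text
noise 0.0008989503936768121 -0.00042649539229584527
(0.003, 0.0095)
(371, array([ 548.1, -196. ]), array([14.1, 63.7]), 15.4, array([ 548. , -195.2,    5.3]))
(281, array([ 423.5, -212.8]), array([12.5, 62.8]), 30.6, array([ 423.7, -212.7,    5.3]))
(0.0105, 0.018)
(2082, array([ 471.1, -182.8]), array([98.8, 64.5]), 31.8, array([ 474. , -179.9,   13.5]))
(1982, array([ 601.9, -180.7]), array([98.3, 65. ]), 16.0, array([ 601.3, -178.5,   13.4]))
(0.045, 0.06)
(578, array([ 597.5, -182.1]), array([24.8, 44.5]), 15.7, array([ 596.9, -181.6,   53.1]))
(555, array([ 467.1, -185.4]), array([24.2, 44.3]), 31.7, array([ 467.3, -185. ,   53.4]))
(0.017, 0.0205)
(431, array([570.4, 220.8]), array([ 10., 191.]), 5.1, array([570.1, 224.1,  18.4]))
(434, array([584.2, 222.4]), array([  6.8, 189.8]), 4.1, array([584.1, 224.2,  18.4]))
(50, array([674.9, 242.5]), array([ 6.2, 20.8]), 20.7, array([674.8, 242.4,  18.5]))
(51, array([452.5, 229.4]), array([26. , 12.9]), 33.2, array([451.5, 229.6,  19.8]))
(0.0205, 0.0245)
(2043, array([455. , 162.2]), array([ 23.3, 309.7]), 3.7, array([454.3, 169. ,  21.7]))
(246, array([669.8, 269.8]), array([58.9, 20.4]), 89.9, array([672., 275.,  23.]))
(0.0245, 0.032)
(154, array([505.2, 312.1]), array([81.5,  5.8]), 1.0, array([494.8, 312.3,  27.1]))
(1766, array([544.9,  78.2]), array([108. ,  90.1]), 4.4, array([545.7,  67.6,  26.5]))
(0.005, 0.0125)
(9665, array([517.8, 166.9]), array([106.9, 312. ]), 3.6, array([516.6, 189.1,   9.4]))
(260, array([590.7, 222.5]), array([  4.5, 191.1]), 3.9, array([590.3, 226.9,   9.3]))
(560, array([578.2, 221.9]), array([  8.6, 190.3]), 4.0, array([578.1, 225.8,   9.7]))
(41, array([591.2,  24.2]), array([ 7.6, 14.8]), 2.6, array([591.2,  23.8,  10.1]))
(0.04, 0.07)
(416, array([587.1,  61.7]), array([34.6, 37.9]), 31.7, array([586.3,  62.8,  57.3]))
```

View pics/bdc.png

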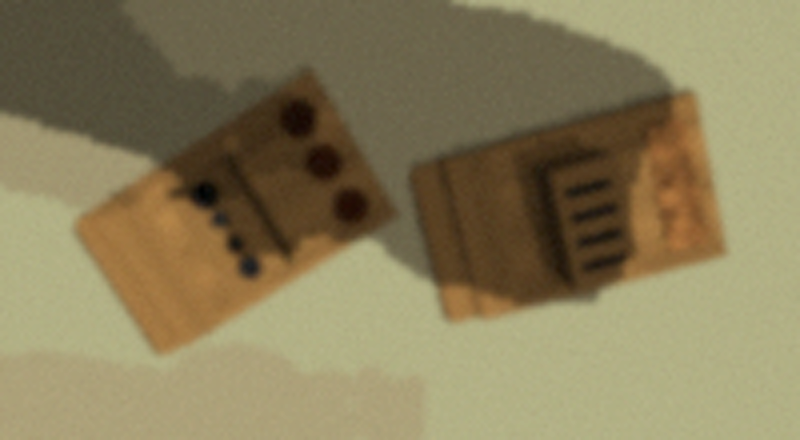

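Both boards fit well. Board1 (holes) has a yaw of about 32° and board2 (slots) about 15.7°, both with tongues toward -x. One more view will fix the cheek.

```bash
cat >> h.py <<'E'
def fitline(P,axis):
    """robust line through Nx2 P as function of P[:,axis]; returns Huber direction & point"""
    v=cv2.fitLine(P.astype(np.float32),cv2.DIST_HUBER,0,.001,.001).ravel(); d=v[:2]*np.sign(v[axis]); return d,v[2:]
E
python3 - <<'E'
from h import *
q=[0,.70711,.70711,0]
ctrl.movep((0.50,0.24,0.36),q); ctrl.pause(.4)
im,d,s=grab('wrist','w_ck.png'); W=world('wrist',d,s); np.save('w_ck.npy',W); print(s['tcp_pos'],s['time'])
for nm in ['w_st.npy','w_ck.npy']:
    W=np.load(nm)
    P=W[np.isfinite(W[...,0])]; P=P[(P[:,0]>.40)&(P[:,0]<.66)&(P[:,1]>0.0)&(P[:,1]<.40)]
    # rail top: per-y-bin max x -> lip edge
    r=P[(P[:,2]>.0195)&(P[:,2]<.0245)&(P[:,0]<.485)&(P[:,1]>.1)&(P[:,1]<.30)]
    bins=((r[:,1]-.1)/.01).astype(int); E=np.array([[np.percentile(r[bins==b,0],99),np.median(r[bins==b,1])] for b in np.unique(bins) if (bins==b).sum()>15])
    L=np.array([[np.percentile(r[bins==b,0],1),np.median(r[bins==b,1])] for b in np.unique(bins) if (bins==b).sum()>15])
    dE,pE=fitline(E,1); dL,pL=fitline(L,1); print(nm,'lip',dE,pE,np.degrees(np.arctan2(-dE[0],dE[1])),'outer',pL,np.degrees(np.arctan2(-dL[0],dL[1])))
    th=np.radians(3.8); X=np.array([np.cos(th),np.sin(th)]); Y=np.array([-np.sin(th),np.cos(th)])
    print(' lip x\' ',np.median(E@X),' outer',np.median(L@X))
    c=P[(P[:,2]>.0255)&(P[:,2]<.031)&(P[:,1]>.25)]; cy=c[:,:2]@Y
    print(' cheek y\' ',np.percentile(cy,[1,3,50,97,99]),'x\'',np.percentile(c[:,:2]@X,[1,99]),len(c))
    c=P[(P[:,2]>.024)&(P[:,2]<.031)&(P[:,1]<.2)]; c=c[(c[:,:2]@X>.49)&(c[:,:2]@X<.56)]; cy=c[:,:2]@Y
    print(' stop y\' ',np.percentile(cy,[1,3,50,97,99]) if len(c) else None)
    for lo,hi in [(-.02,.0),(.1,.2)]:
        pass
    b=P[(P[:,2]>.012)&(P[:,2]<.0155)]; b=b[(b[:,1]>.12)&(b[:,1]<.28)]; hx,e=np.histogram(b[:,:2]@X,np.arange(.44,.63,.002)); print(' bead hist',[(round(e[i],3),hx[i]) for i in np.argsort(-hx)[:5]])
E
```

```text
[0.5001461  0.23965878 0.36001929] 7.5083
w_st.npy lip [-0.06265309  0.9980354 ] [0.46411005 0.1799855 ] 3.59211 outer [0.44182232 0.20007125] 3.8004375
 lip x'  0.47514447840429286  outer 0.45409549858789916
 cheek y'  [0.27689363 0.27695826 0.2787385  0.28234639 0.28253367] x' [0.48416086 0.56180553] 134
 stop y'  [-0.00262025 -0.001606    0.02262511  0.04590433  0.04668905]
 bead hist [(np.float64(0.488), np.int64(98)), (np.float64(0.49), np.int64(92)), (np.float64(0.486), np.int64(45)), (np.float64(0.58), np.int64(30)), (np.float64(0.492), np.int64(17))]
w_ck.npy lip [-0.06782514  0.99769723] [0.4631749  0.19126597] 3.8890796 outer [0.44144696 0.20222086] 3.5964675
 lip x'  0.47485114032068276  outer 0.4537690902972976
 cheek y'  [0.27787952 0.27819025 0.28458799 0.29127421 0.29174376] x' [0.48540802 0.60511201] 813
 stop y'  [-0.00171541 -0.00047556  0.02422539  0.04745675  0.04831632]
 bead hist [(np.float64(0.488), np.int64(116)), (np.float64(0.49), np.int64(99)), (np.float64(0.486), np.int64(69)), (np.float64(0.58), np.int64(30)), (np.float64(0.492), np.int64(8))]
```

View pics/w_ck.png

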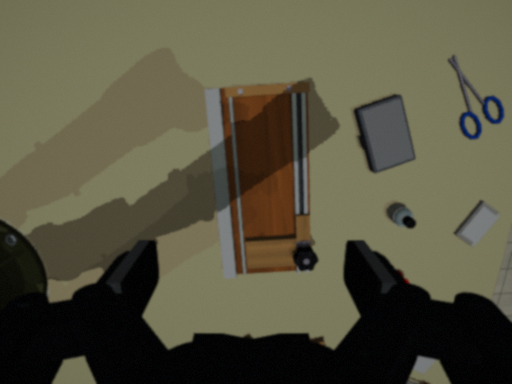

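The wrist view shows the cheek's inner face at row ~95, the stop's face at row ~238 and the knob at (305,257). Station fit: yaw 3.75°, mouth x' 0.4755, cheek y' 0.278, and stop face about 230 mm from the cheek, which matches the given range. Picking board1.

```bash
cat >> h.py <<'E'
TH=np.radians(3.75); SX,SY=.4755,.278
RS=Ro.from_euler('z',TH).as_matrix(); S0=RS@np.array([SX,SY,0])  # station origin
def st2w(p): return S0+RS@np.asarray(p,float)
def w2st(p): return RS.T@(np.asarray(p,float)-S0)
def toolR(Rb): return np.column_stack([Rb[:,1],Rb[:,0],-Rb[:,2]])
def quat(R): x=Ro.from_matrix(R).as_quat(); return [x[3],x[0],x[1],x[2]]
def cur(): 
    s=get_state(); q=s['eef_rot']; return s,np.array(s['tcp_pos']),Ro.from_quat([q[1],q[2],q[3],q[0]]).as_matrix()
off=np.zeros(3)
def go(p,R,v=.15,joint=False,fix=0):
    """move TCP; fix=n re-commands with measured residual"""
    global off
    p=np.asarray(p,float); q=quat(R)
    (ctrl.movep(p+off,q) if joint else ctrl.movel(p+off,q,v))
    for _ in range(fix):
        ctrl.pause(.15); off=off+(p-cur()[1]); off=np.clip(off,-.004,.004); ctrl.movel(p+off,q,.05)
ZT=.020
def pick(c,yaw,force=60):
    R=toolR(Ro.from_euler('z',yaw).as_matrix()); p=np.array([c[0],c[1],ZT])
    go(p+[0,0,.12],R,joint=True); go(p,R,.12,fix=1); print('at',cur()[1]-p)
    ctrl.close_gripper(force=force); s=get_state(); print('w',s['width'],s['gripper_force'])
    go(p+[0,0,.15],R,.15); s=get_state(); print('lifted w',s['width'],'F',s['contact_force'],'t',s['time'])
def tilt(phi): return RS@Ro.from_euler('y',-np.radians(phi)).as_matrix()
def pose(phi,n,y,h):
    """TCP for tilted board: nose underside corner (board x -62,z0) at station (n,y,10mm+h), mm"""
    Rb=tilt(phi); nose=st2w(np.array([n,y,10+h])/1000)
    return nose+Rb@np.array([.062-.004,0,ZT]), toolR(Rb)
E
python3 - <<'E'
from h import *
pick((.4671,-.1854),np.radians(31.9))
p,R=pose(20,15,-36,60)
go(p,R,joint=True,fix=2); s,c,Rc=cur(); print(c-p,Ro.from_matrix(Rc.T@R).magnitude(),s['width'],s['contact_force'],s['time'])
im,d,s=grab('side','s1.png')
E
```

```text
at [-0.00037573  0.00011468 -0.00045928]
w 0.023432970799067667 59.37381327152252
lifted w 0.023245895224902818 F [-0.06574339  0.03911804 -1.60468794] t 12.6
[ 4.57687360e-06 -6.10714971e-05 -2.20998275e-05] 0.00018353661073199586 0.023153739072422075 [-0.61263628  0.31538329 -0.99670007] 15.1083
```

View pics/s1.png

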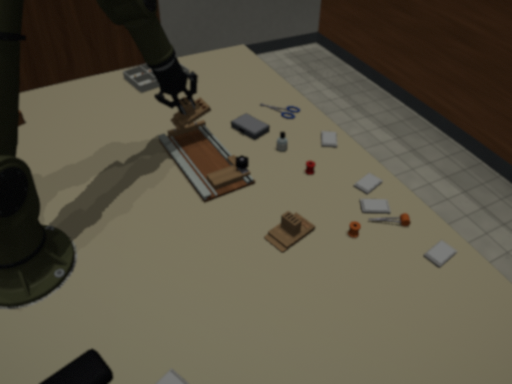

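The side view shows board1 held with a tilt above the rail near the cheek (190,112), and board2 untouched. Inserting it now.

```bash
cat >> h.py <<'E'
def insert(y,n0=3.0):
    p,R=pose(21,n0,y,12); go(p,R,.1,fix=2); ctrl.pause(.3)
    f0=np.mean([np.array(get_state()['contact_force']) for _ in range(3)],0); h=12.; 
    g=None
    while h>-4:
        h-=1.0 if h>3 else .4
        p,R=pose(21,n0,y,h); go(p,R,.03); f=np.array(get_state()['contact_force'])-f0
        if f[2]>3: break
    c=cur()[1]; print('touch h',h,'F',f,'dz',c[2]-p[2],'t',get_state()['time'])
    h0=h+.5
    for phi,n in [(20,1),(18,-2),(16,-4),(14,-6),(12,-7.5),(10,-9),(7.5,-10),(5,-11),(2.5,-11.7),(0,-12)]:
        p,R=pose(phi,n,y,h0 if phi>3 else h0-.3); go(p,R,.03); s,c,_=cur(); f=np.array(s['contact_force'])-f0
        print(phi,n,np.round(RS.T@f,1),'err',np.round(1000*RS.T@(c-p),1),'w',round(s['width']*1e3,1))
        if np.linalg.norm(f)>45: print('STOP'); return h0,f0
    return h0,f0
E
python3 - <<'E'
from h import *
print(insert(-36)); print(get_state()['time'])
im,d,s=grab('side'); cv2.imwrite('pics/s2.png',cv2.resize(im[90:220,130:300],(680,520)))
E
```

```text
Traceback (most recent call last):
  File "h.py", line 61, in insert
    p,R=pose(21,n0,y,12); go(p,R,.1,fix=2); ctrl.pause(.3)
                          ~~^^^^^^^^^^^^^^
  File "h.py", line 46, in go
    (ctrl.movep(p+off,q) if joint else ctrl.movel(p+off,q,v))
                                       ~~~~~~~~~~^^^^^^^^^^^
station.Unreachable: the arm cannot follow that straight line within its joint ranges
```

Run:
```python
from h import *
print(np.round(get_state()['qpos'],2))
for phi,n,h in [(21,15,60),(21,3,60),(21,3,40),(21,3,20),(21,3,12),(21,3,0),(16,-4,0),(10,-9,0),(0,-12,0)]:
  for y in (-36,-100):
    p,R=pose(phi,n,y,h)
    R2=R@np.diag([-1,-1,1.])
    for nm,r in (('A',R),('B',R2)):
        q=ctrl.ik(p,quat(r)); print(phi,n,h,y,nm,None if q is None else np.round(q,2))
```

```text
[-0.74  0.47  0.14  2.06  0.37  0.33 -0.9 ]
21 15 60 -36 A [-0.77  0.47  0.18  2.08  0.39  0.3  -0.92]
21 15 60 -36 B [-1.21  0.62  0.88  2.08 -0.87  0.4  -2.82]
21 15 60 -100 A [-0.64  0.44  0.15  2.15  0.4   0.24 -0.82]
21 15 60 -100 B [-0.06  0.5  -0.68  2.14  1.13  0.55  1.6 ]
21 3 60 -36 A [-0.8   0.46  0.19  2.11  0.4   0.29 -0.94]
21 3 60 -36 B [-1.23  0.61  0.88  2.11 -0.88  0.39 -2.82]
21 3 60 -100 A [-0.66  0.43  0.16  2.18  0.41  0.23 -0.84]
21 3 60 -100 B [-1.08  0.54  0.8   2.18 -0.92  0.32 -2.66]
21 3 40 -36 A [-0.82  0.5   0.22  2.13  0.41  0.24 -0.96]
21 3 40 -36 B [-0.26  0.54 -0.59  2.12  1.16  0.56  1.45]
21 3 40 -100 A [-0.66  0.46  0.16  2.2   0.52  0.18 -0.96]
21 3 40 -100 B [-0.99  0.55  0.67  2.2  -0.94  0.24 -2.65]
21 3 20 -36 A [-0.82  0.54  0.23  2.14  0.46  0.18 -1.02]
21 3 20 -36 B [-0.33  0.56 -0.49  2.14  1.22  0.5   1.39]
21 3 20 -100 A [-0.52  0.5  -0.04  2.22  1.07  0.21 -1.52]
21 3 20 -100 B [-1.03  0.62  0.75  2.22 -1.29  0.28 -2.31]
21 3 12 -36 A [-0.78  0.55  0.16  2.15  0.69  0.18 -1.25]
21 3 12 -36 B [-0.37  0.56 -0.43  2.15  1.25  0.47  1.36]

[... 349 characters left out ...]
6 -4 0 -36 A [-0.71  0.57  0.11  2.1   0.35  0.25 -0.89]
16 -4 0 -36 B [-0.17  0.66 -0.71  2.09  1.19  0.63  1.45]
16 -4 0 -100 A [-0.58  0.55  0.1   2.17  0.37  0.18 -0.8 ]
16 -4 0 -100 B [-0.91  0.62  0.59  2.17 -0.97  0.28 -2.61]
10 -9 0 -36 A [-0.58  0.59 -0.03  2.02  0.27  0.39 -0.78]
10 -9 0 -36 B [ 0.03  0.81 -1.05  2.01  1.15  0.9   1.53]
10 -9 0 -100 A [-0.46  0.57 -0.05  2.08  0.29  0.34 -0.69]
10 -9 0 -100 B [-0.99  0.72  0.81  2.09 -0.99  0.54 -2.56]
0 -12 0 -36 A [-0.42  0.66 -0.2   1.87  0.21  0.63 -0.68]
0 -12 0 -36 B [ 0.15  1.04 -1.33  1.86  1.1   1.22  1.64]
0 -12 0 -100 A [-0.3   0.64 -0.21  1.93  0.22  0.6  -0.59]
0 -12 0 -100 B [-1.    0.87  0.98  1.94 -0.95  0.89 -2.58]
```

The straight line hits the lower limit of joint 6. I'll swing the elbow to the branch with more margin and use a smaller tilt.

```bash
sed -i 's/pose(21,n0/pose(18,n0/g; s/(20,1),(18,-2)/(18,1),(17,-2)/; s/n0=3.0/n0=1.5/' h.py
cat >> h.py <<'E'
def swing():
    """reconfigure the elbow over the station (tilted, 60 mm up) for joint-6 margin"""
    p,R=pose(18,15,-100,60); q=ctrl.ik(p,quat(R@np.diag([-1,-1,1.]))); print('B',np.round(q,2))
    if q[2]>-.2: return False
    q=np.array(q); q[6]-=np.pi; ctrl.set_joints(q); return True
E
python3 - <<'E'
from h import *
print(swing()); s,c,_=cur(); p,R=pose(18,15,-100,60); print(c-p)
go(pose(18,15,-36,60)[0],R); print(np.round(get_state()['qpos'],2))
print(insert(-36)); print(get_state()['time'],np.round(get_state()['qpos'],2))
im,d,s=grab('side'); cv2.imwrite('pics/s2.png',cv2.resize(im[90:220,130:300],(680,520)))
E
```

```text
B [ 0.06  0.56 -0.84  2.09  1.08  0.66  1.67]
True
[-0.00021624 -0.00011665 -0.00029047]
[-0.08  0.59 -0.83  2.03  1.07  0.73 -1.54]
touch h -0.19999999999999962 F [-0.96964025 -0.73522677  3.54032331] dz 8.270190083414092e-05 t 22.7167
18 1 [ 0.3 -0.9 -0.2] err [-0.1 -0.  -0.2] w 23.2
17 -2 [ 0.7 -0.3  0.1] err [ 0.1 -0.1 -0.1] w 23.2
16 -4 [-0.5 -0.6 -0.2] err [ 0.2 -0.1 -0.1] w 23.4
14 -6 [-0.3 -0.2  0.5] err [ 0.4 -0.2 -0.1] w 23.3
12 -7.5 [ 0.3 -0.1 -0.2] err [ 0.2 -0.2 -0.2] w 23.2
10 -9 [ 0.3 -1.9  1.5] err [ 0.1 -0.1 -0.2] w 23.2
7.5 -10 [-0.7 -1.3 -0.2] err [ 0.1 -0.1 -0.2] w 23.2
5 -11 [ 0.4 -0.9  0.1] err [ 0.   0.  -0.1] w 23.4
2.5 -11.7 [-0.3 -0.2  0.1] err [ 0.1 -0.  -0.2] w 23.0
0 -12 [ 0.1 -0.3  0.4] err [ 0.2 -0.1 -0.2] w 23.3
(0.3000000000000004, array([-0.15038148,  0.63214009, -2.13731067]))
25.2167 [-0.    0.82 -0.92  1.86  0.84  0.9  -1.27]
```

View pics/s2.png

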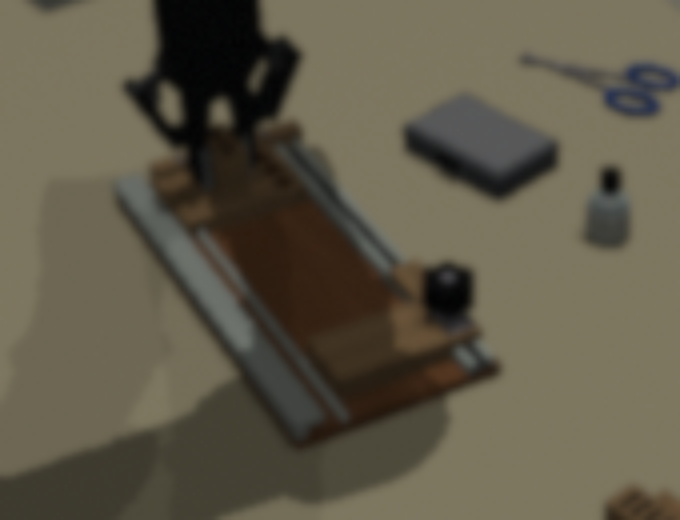

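Board1 lies flat between the rail and track next to the cheek, and the forces stayed near zero. Next I'll press it down lightly, slide it to the cheek and release.

```bash
cat >> h.py <<'E'
def slide(y,h,ymax,fmax=5):
    """flat board in hand: settle down, slide +y till contact, release, retreat"""
    f0=np.array(get_state()['contact_force']); R=toolR(RS)
    while h>-1.5:
        h-=.2; go(pose(0,-12,y,h)[0],R,.03); f=RS.T@(np.array(get_state()['contact_force'])-f0)
        if f[2]>3: break
    print('down h',h,f.round(1)); h+=.1
    while y<ymax:
        y+=.5; go(pose(0,-12,y,h)[0],R,.03); f=RS.T@(np.array(get_state()['contact_force'])-f0)
        if f[1]<-fmax: break
    print('slid y',y,f.round(1)); ctrl.pause(.2)
    print('tcp st',1000*w2st(cur()[1])); ctrl.ungrasp()
    p=cur()[1]; go(p+[0,0,.1],R,.15)
    print('t',get_state()['time'])
def boards_st():
    """board top & block rects in station frame from wrist view"""
    im,d,s=grab('wrist'); W=world('wrist',d,s); V=(W-S0)@RS
    for z in [(.0205,.0265),(.058,.068)]:
        for r in rects(V,(-.03,.11,-.35,.0),*z,minn=150): print(z,r)
    return im
E
python3 - <<'E'
from h import *
slide(-36,0.0,-29)
go(st2w([.05,-.12,.36]),toolR(RS),joint=True); ctrl.pause(.3); im=boards_st(); cv2.imwrite('pics/w3.png',im)
go(np.array([.56,-.2,.34]),toolR(np.eye(3)),joint=True); ctrl.pause(.3)
im,d,s=grab('wrist'); W=world('wrist',d,s)
for z in [(.003,.0095),(.045,.06)]: [print(z,r) for r in rects(W,(.38,.72,-.35,-.05),*z,minn=40)]
print(get_state()['time'],np.round(get_state()['qpos'],2))
E
```

```text
down h -0.8 [-0.2 -1.3  6.6]
slid y -34.0 [-1.5 -5.2 10.8]
tcp st [ 46.04045064 -35.79824285  29.57194121]
t 28.9083
(0.0205, 0.0265) (2243, array([ -11.2, -150. ]), array([299.3,  22.6]), 89.8, array([ -11.2, -138.3,   21.7]))
(0.0205, 0.0265) (2455, array([ 52.2, -35.3]), array([64. , 98.3]), 88.9, array([ 53.9, -35.1,  23.3]))
(0.0205, 0.0265) (820, array([  65. , -247.3]), array([63.5, 89.8]), 89.8, array([  61.6, -253.2,   25.5]))
(0.058, 0.068) (634, array([ 46.9, -36. ]), array([42.4, 24.1]), 89.9, array([ 46.7, -35.6,  63.4]))
(0.003, 0.0095) (367, array([ 547.9, -196.2]), array([13.5, 64. ]), 15.3, array([ 547.8, -195.5,    5.4]))
(0.045, 0.06) (603, array([ 597.1, -182.1]), array([24.1, 44.3]), 15.5, array([ 597. , -181.6,   53.4]))
32.05 [ 0.94  0.59 -1.19  1.38  0.54  1.53 -0.21]
```

View pics/w3.png

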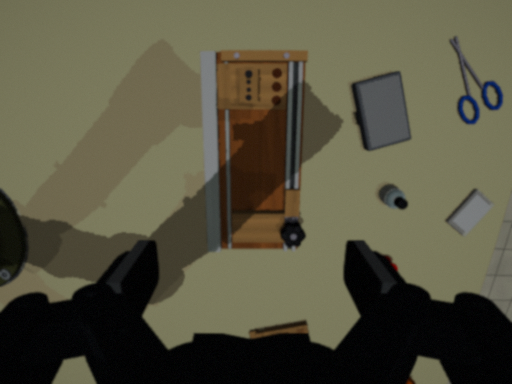

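Board1 is locked flat at station x ≈51, y ≈-35 (picture around (252,85)), and board2 hasn't moved. Now board2.

```bash
sed -i 's/y,h)\[0\],R,.03); f=RS.T@(np.array(get_state()\[.contact_force.\])-f0)\n        if f\[2\]/&/' h.py
python3 - <<'E'
from h import *
ctrl.set_joints([0.105,0.507,-0.238,1.5,0.126,1.149,-0.155])
pick((.5972,-.1821),np.radians(15.6))
go(pose(18,15,-108,90)[0],pose(18,15,-108,90)[1],joint=True); print(swing()); print(np.round(get_state()['qpos'],2),get_state()['width'])
go(pose(18,15,-106,60)[0],pose(18,0,0,0)[1])
print(insert(-106)); print(get_state()['time'],np.round(get_state()['qpos'],2))
im,d,s=grab('side'); cv2.imwrite('pics/s4.png',cv2.resize(im[90:220,130:300],(680,520)))
E
```

```text
at [-0.00049193  0.00012205 -0.00065465]
w 0.023044668434152593 59.86787259578705
lifted w 0.023387860247623123 F [ 1.67353223 -0.33143385 -1.98744499] t 37.2
B [ 0.07  0.56 -0.86  2.09  1.09  0.68  1.66]
True
[ 0.07  0.56 -0.86  2.09  1.09  0.68 -1.48] 0.023660450140516452
touch h -0.5999999999999996 F [-1.90115292 -1.64127273  6.66750237] dz 0.00014627464073077578 t 45.9583
18 1 [-0.4 -1.1  1.3] err [-0.2  0.1 -0.2] w 23.6
17 -2 [-0.5 -0.1  1.2] err [ 0.1  0.  -0.2] w 23.1
16 -4 [-0.9  0.6  0.9] err [ 0.1  0.  -0.1] w 23.3
14 -6 [0.3 0.  0.6] err [ 0.4 -0.  -0.1] w 23.5
12 -7.5 [0.2 0.4 0.7] err [ 0.3 -0.  -0.1] w 23.4
10 -9 [-1.  -0.5  0.1] err [ 0.2 -0.  -0.2] w 23.3
7.5 -10 [-0.1  0.3  1.5] err [ 0.2 -0.  -0.2] w 23.2
5 -11 [-0.7 -0.6  0.5] err [ 0.2  0.  -0.2] w 23.3
2.5 -11.7 [-1.6 -0.6  0.3] err [ 0.1 -0.  -0.3] w 23.0
0 -12 [-0.9  0.2  1.2] err [ 0.2 -0.  -0.2] w 23.3
(-0.09999999999999964, array([ 0.5835082 ,  0.25799717, -2.19663068]))
48.4583 [ 0.13  0.8  -0.93  1.93  0.85  0.86 -1.2 ]
```

View pics/s4.png

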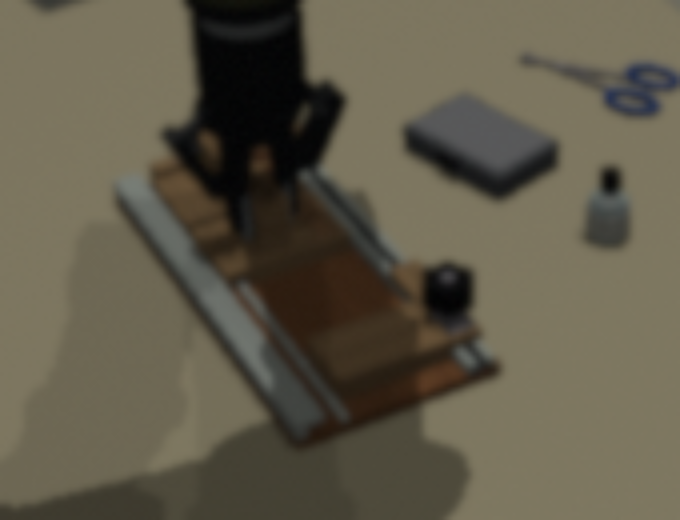

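Board2 is flat next to board1. I'll slide it along, pushing board1 to the cheek as well.

Run:
```python
from h import *
f0=np.array(get_state()['contact_force']); R=toolR(RS); y=-106; h=-.5
log=[]
while y<-90:
    y+=.5; go(pose(0,-12,y,h)[0],R,.03); f=RS.T@(np.array(get_state()['contact_force'])-f0); log.append((y,*f.round(1),round(1000*w2st(cur()[1])[1],1)))
    if f[1]<-14: break
for l in log: print(*l)
go(pose(0,-12,y-.3,h)[0],R,.03); s=get_state(); print(s['width'],s['contact_force'])
ctrl.ungrasp(); p=cur()[1]; go(p+[0,0,.1],R,.15)
go(st2w([.05,-.14,.34]),toolR(RS),joint=True); ctrl.pause(.3); im=boards_st(); cv2.imwrite('pics/w5.png',im)
im,d,s=grab('wrist'); V=(world('wrist',d,s)-S0)@RS
[print('knob',r) for r in rects(V,(.08,.15,-.32,-.18),.052,.064,minn=40)]
c=V[(V[...,2]>.0245)&(V[...,2]<.03)&(V[...,0]>.03)&(V[...,0]<.085)&(V[...,1]<-.17)&(V[...,1]>-.32)]; print('stop y',np.percentile(c[:,1],[2,98])*1000)
print(get_state()['time'],np.round(get_state()['qpos'],2))
```

```text
-105.5 0.9 -0.5 0.1 -105.4
-105.0 0.5 -0.1 0.3 -104.9
-104.5 -0.0 -0.2 0.1 -104.5
-104.0 0.4 -0.3 0.2 -104.0
-103.5 -0.7 0.2 0.1 -103.4
-103.0 0.5 -0.4 1.1 -102.9
-102.5 1.1 0.2 0.4 -102.4
-102.0 0.4 -0.3 0.4 -101.9
-101.5 0.8 -0.1 0.5 -101.5
-101.0 -0.8 -0.3 0.2 -101.0
-100.5 1.3 0.4 0.4 -100.4
-100.0 1.1 -0.2 0.4 -99.9
-99.5 0.8 -0.6 0.5 -99.5
-99.0 1.2 -1.7 0.8 -99.2
-98.5 0.9 -0.9 0.8 -98.5
-98.0 0.6 -1.0 -0.3 -97.9
-97.5 1.1 -0.8 0.0 -97.4
-97.0 -0.0 -0.6 0.8 -96.9
-96.5 0.1 0.1 0.6 -96.4
-96.0 0.9 -2.5 0.1 -95.9
-95.5 0.4 -3.4 1.9 -95.9
-95.0 -0.3 -5.8 2.9 -95.9
-94.5 1.1 -5.8 3.6 -95.8
-94.0 -0.1 -7.8 4.9 -95.8
-93.5 -0.4 -8.3 5.9 -95.8
-93.0 -0.0 -9.9 7.5 -95.8
-92.5 -0.9 -11.1 7.8 -95.7
-92.0 -1.7 -12.4 10.5 -95.7
-91.5 -1.8 -14.2 11.9 -95.7
0.0233173643350747 [ -0.58094802 -13.12479124   9.31024066]
(0.0205, 0.0265) (5310, array([ 52.6, -64.1]), array([128.8,  99.4]), 89.6, array([ 53.8, -62.3,  23.4]))
(0.0205, 0.0265) (2555, array([ -11.2, -149.6]), array([298.1,  22.8]), 89.7, array([ -11.2, -138.8,   21.6]))
(0.0205, 0.0265) (874, array([  64.8, -245.3]), array([90.6, 67.8]), 0.3, array([  62.9, -250.8,   25.6]))
(0.058, 0.068) (718, array([ 46.4, -32. ]), array([23.7, 43.2]), 0.3, array([ 46.8, -31.8,  63.5]))
(0.058, 0.068) (663, array([ 46.9, -96.1]), array([23.6, 43.4]), 0.2, array([ 47. , -95.9,  63.4]))
knob (449, array([ 115. , -254.4]), array([37.7, 33.2]), 0.9, array([ 114.9, -253.3,   57.9]))
stop y [-278.31785181 -230.70160949]
58.7167 [ 0.36  0.49 -1.2   1.51  0.46  1.45 -0.79]
```

View pics/w5.png

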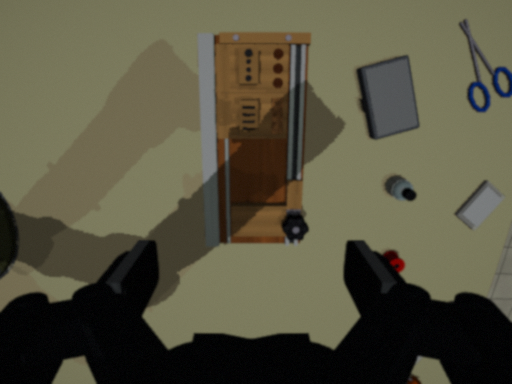

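Both boards are now closed up at y = -32 and -96, with no gap. The stop's face is at -230.5 and its knob at (115,-254.5), pixel (294,226). Next I'll drag the stop by the knob.

Run:
```python
from h import *
ctrl.set_joints([0.105,0.507,-0.238,1.5,0.126,1.149,-0.155])
def ky(y,z=.034): return st2w([.115,y,z])
best=None
for a in (90,-90):
    R=toolR(RS)@Ro.from_euler('z',np.radians(a)).as_matrix(); q=ctrl.ik(ky(-.255,.12),quat(R)); q2=ctrl.ik(ky(-.153),quat(R))
    print(a,q,q2)
    if q is not None and q2 is not None and (best is None or abs(q[6])<best[0]): best=(abs(q[6]),R)
R=best[1]
go(ky(-.2555,.12),R,joint=True); go(ky(-.2555),R,.1,fix=1); print('t',get_state()['time'])
ctrl.close_gripper(force=35); s=get_state(); print(s['width'],s['gripper_force'],1000*w2st(s['tcp_pos']),s['contact_force'])
f0=np.array(s['contact_force'])
y=-.2555
while y<-.161:
    y+=.01; y=min(y,-.160); go(ky(y),R,.06)
    s=get_state(); f=RS.T@(np.array(s['contact_force'])-f0); print(round(y,4),f.round(1),1000*w2st(s['tcp_pos']).round(4),round(s['width'],4),np.round(s['wrist_torque'][2],2))
print(get_state()['time'])
```

```text
90 [-0.23150201  0.56284048  0.13499806  1.74477591 -0.09655654  0.84041373
 -1.5579481 ] [-0.38561634  0.68823383  0.11512542  1.78598935 -0.11717761  0.67397855
 -1.71016552]
-90 [ 0.23938138  0.61876287 -0.62367437  1.73831995  0.43726385  0.92721253
  1.07203858] [ 0.02044148  0.73661279 -0.55445537  1.78037668  0.52850215  0.7773769
  0.83223529]
t 62.1667
0.03782005239267208 34.965147972106934 [ 114.61396534 -255.27881043   33.56795815] [-1.27648647 -0.03135543  4.2578876 ]
-0.2455 [-0.4 -2.   0.7] [ 114.6 -245.7   33.5] 0.0381 0.07
-0.2355 [-0.  -2.6  2. ] [ 114.7 -235.9   33.5] 0.0379 0.07
-0.2255 [-0.8 -2.8  2.6] [ 114.6 -226.    33.5] 0.0378 0.03
-0.2155 [ 0.4 -2.7  3. ] [ 114.7 -216.    33.5] 0.038 0.01
-0.2055 [ 0.4 -4.   2.4] [ 114.7 -206.    33.5] 0.038 0.04
-0.1955 [-0.4 -2.7  3.3] [ 114.6 -196.    33.5] 0.0382 0.09
-0.1855 [ 0.4 -1.9  2.4] [ 114.7 -186.1   33.5] 0.0379 0.06
-0.1755 [-0.5 -3.1  3. ] [ 114.6 -176.1   33.5] 0.0378 0.04
-0.1655 [-0.6 -3.1  2.9] [ 114.6 -166.1   33.5] 0.0379 0.06
-0.16 [-0.4 -4.2  3.6] [ 114.7 -161.2   33.5] 0.038 0.11
65.7583
```

Run:
```python
from h import *
def ky(y,z=.034): return st2w([.115,y,z])
s,c,R=cur(); f0=np.array(s['contact_force']); y=-.1600
while y<-.143:
    y+=.0007; go(ky(y),R,.03); s=get_state(); f=RS.T@(np.array(s['contact_force'])-f0); print(round(y,4),f.round(1),1000*w2st(s['tcp_pos']).round(4))
    if f[1]<-9: break
ctrl.pause(.2); s=get_state(); print(s['contact_force'],s['width'])
ctrl.ungrasp(); go(cur()[1]+[0,0,.06],R,.15)
go(st2w([.05,-.14,.34]),toolR(RS),joint=True); ctrl.pause(.3)
im,d,s=grab('wrist','w6.png'); V=(world('wrist',d,s)-S0)@RS
[print(r) for r in rects(V,(.0,.15,-.32,-.0),.052,.068,minn=40)]
c=V[(V[...,2]>.0245)&(V[...,2]<.03)&(V[...,0]>.03)&(V[...,0]<.085)&(V[...,1]<-.1)&(V[...,1]>-.32)]; print('stop y',np.percentile(c[:,1],[2,98])*1000)
cv2.imwrite('pics/w6.png',cv2.resize(im[20:260,180:340],(533,800))[:600]) ; print(s['time'])
```

```text
-0.1593 [ 1.   1.6 -5.8] [ 114.7 -159.6   33.6]
-0.1586 [ 1.1  2.9 -8.8] [ 114.7 -158.5   33.7]
-0.1579 [  0.8   3.5 -10.5] [ 114.7 -157.5   33.8]
-0.1572 [ -0.5   3.1 -11.8] [ 114.7 -156.9   33.8]
-0.1565 [  0.9   3.1 -10.6] [ 114.7 -156.4   33.9]
-0.1558 [ -1.4   3.  -10.9] [ 114.8 -155.9   33.9]
-0.1551 [ -1.1   2.9 -11. ] [ 114.8 -155.2   33.9]
-0.1544 [ -1.1   1.9 -11.3] [ 114.8 -154.4   33.9]
-0.1537 [ -1.7   1.6 -10.3] [ 114.9 -153.6   33.9]
-0.153 [ -1.8   2.8 -10.8] [ 114.9 -152.9   34. ]
-0.1523 [ -0.7   2.2 -11.1] [ 115.1 -152.4   34. ]
-0.1516 [ -0.8  -0.6 -10.9] [ 115.2 -152.1   34. ]
-0.1509 [ -0.5  -1.9 -10.4] [ 115.2 -152.1   34. ]
-0.1502 [-0.4 -2.7 -9. ] [ 115.2 -152.    34. ]
-0.1495 [-1.1 -4.6 -7.8] [ 115.2 -152.    34. ]
-0.1488 [-1.3 -5.2 -8.6] [ 115.2 -152.    34. ]
-0.1481 [-1.9 -8.2 -8.2] [ 115.2 -152.    34. ]
-0.1474 [-1.4 -9.1 -6.7] [ 115.2 -151.9   34. ]
[ -2.46456823 -13.16890042   1.73677377] 0.03759473235869013
(731, array([ 46.8, -32.2]), array([24. , 42.8]), 0.2, array([ 46.9, -32.3,  63.2]))
(655, array([ 47.3, -96.4]), array([43.5, 23.5]), 89.8, array([ 47.2, -96. ,  63.5]))
(549, array([ 115., -153.]), array([38. , 34.6]), 0.6, array([ 114.8, -152.7,   58.3]))
stop y [-177.59824853 -115.1757653 ]
73.0083
```

View pics/w6.png

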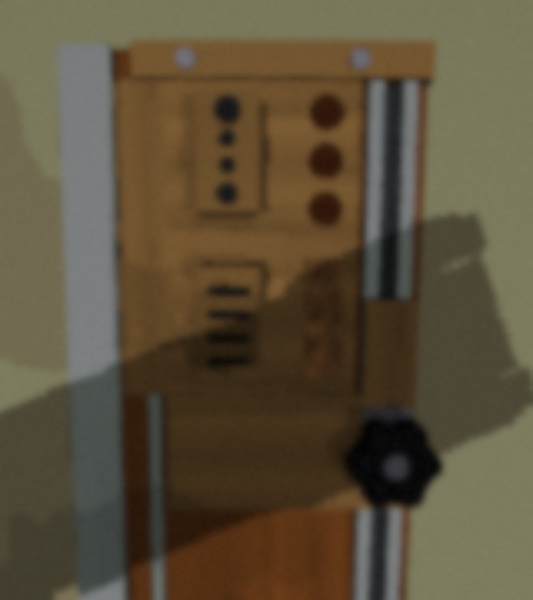

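Everything is closed up: boards at (230,150) and (230,320), with the stop's face against board2 at row ~397 of the crop. Now I'll feel the knob's direction and tighten it.

```bash
cat >> h.py <<'E'
def turn(total,step=.1,tmax=1.2,grip=60):
    """rotate joint 7 by total (rad) in steps; stop if |wrist torque z| change > tmax; returns turned"""
    t0=get_state()['wrist_torque'][2]; q0=np.array(ctrl_q()); a=0; sg=np.sign(total); tr=[]
    while abs(a)<abs(total)-1e-6:
        a+=sg*min(step,abs(total)-abs(a)); q=q0.copy(); q[6]+=a; ctrl.set_joints(q); t=get_state()['wrist_torque'][2]-t0; tr.append(round(float(t),2))
        if abs(t)>tmax: break
    s=get_state(); print('turned',round(a,2),'tau',tr,'w',round(s['width'],4),'F',s['contact_force'].round(1),'st',(1000*w2st(s['tcp_pos'])).round(1),'t',s['time'],'actual',round(s['qpos'][6]-q0[6],2)); return a
def ctrl_q(): return get_state()['qpos']
E
python3 - <<'E'
from h import *
ctrl.set_joints([0.105,0.507,-0.238,1.5,0.126,1.149,-0.155])
R=toolR(RS); P=st2w([.115,-.153,.034])
go(P+[0,0,.09],R,joint=True); go(P,R,.1,fix=1); print(np.round(ctrl_q(),2))
ctrl.close_gripper(force=50); s=get_state(); print(s['width'],s['gripper_force'],s['contact_force'],s['wrist_torque'],1000*w2st(s['tcp_pos']))
turn(.7,tmax=.3)
E
```

```text
[-0.18  0.69 -0.22  1.79  0.22  0.69 -0.45]
0.037673531396876556 49.92653846740723 [-2.19870023 -1.45126661  3.89151169] [-0.11746665  0.37618718 -0.01703503] [ 114.39583092 -153.12053647   33.52852054]
turned 0.7 tau [0.11, 0.11, 0.08, 0.05, 0.03, 0.05, 0.13] w 0.0378 F [ 0.7 -0.4  1.4] st [ 114.6 -153.2   33.5] t 78.5 actual 0.69
```

Run:
```python
from h import *
turn(2.0,tmax=.35)
im,d,s=grab('wrist');
```

```text
turned 2.0 tau [-0.05, -0.01, -0.09, -0.06, -0.06, -0.09, -0.04, -0.09, -0.05, -0.04, -0.08, -0.06, -0.08, -0.11, -0.03, -0.09, 0.0, -0.04, -0.08, -0.08] w 0.0375 F [-2.6  3.4  4.7] st [ 114.1 -152.9   33.5] t 83.5 actual 1.99
```

Run:
```python
from h import *
s=get_state(); print(s['wrist_torque'],s['qpos'][6])
turn(.58,tmax=1.5)
print(get_state()['wrist_torque'])
```

```text
[0.58552675 0.71810032 0.0347365 ] 2.2325418508927486
turned 0.58 tau [0.05, 0.02, -0.03, 0.02, -0.05, 0.06] w 0.0374 F [-4.6  2.3  6. ] st [ 113.7 -152.9   33.5] t 85.05 actual 0.57
[0.60316763 0.8144005  0.09190181]
```

Run:
```python
from h import *
ctrl.ungrasp(); s,c,R=cur(); go(c+[0,0,.045],R,.1)
q=np.array(ctrl_q()); q[6]-=3.1; ctrl.set_joints(q); ctrl.pause(.3)
s,c,R=cur(); print(1000*w2st(c),s['contact_force'],s['wrist_torque'],s['time'])
go(st2w([.115,-.153,.032]),R,.1,fix=2); print(1000*w2st(cur()[1]))
ctrl.close_gripper(force=70); s=get_state(); print(s['width'],s['gripper_force'],s['wrist_torque'])
turn(1.0,tmax=1.2)
```

```text
[ 114.10063538 -153.32032344   78.35480816] [-0.38168788  0.08447411 -0.74902674] [ 0.02794289 -0.03188568  0.02188018] 89.1
[ 115.03629593 -152.95318504   31.93565385]
0.03720287870778844 69.67888355255127 [-0.17571876  0.82450578 -0.01931736]
turned 0.2 tau [0.07, -1.26] w 0.037 F [-0.5  1.2  1.2] st [ 113.8 -153.1   32.2] t 91.525 actual 0.19
```

Blocked dead after about 3.4 rad in total. A gentle pull on the stop will confirm that this is the tight end.

Run:
```python
from h import *
q=np.array(ctrl_q()); s,c,R=cur(); print('before',1000*w2st(c),s['wrist_torque'][2],s['contact_force'])
f0=np.array(s['contact_force'])
for k in range(1,6):
    go(c+RS@np.array([0,-.0007*k,0]),R,.03); s=get_state(); print(k,(RS.T@(np.array(s['contact_force'])-f0)).round(1),1000*w2st(s['tcp_pos']).round(4))
```

```text
before [ 113.82767564 -153.14676249   32.20209545] -1.2765679567027763 [-0.53116296  1.15569637  1.18503422]
1 [-0.2  2.3 -1.3] [ 113.9 -153.2   32.2]
2 [-0.3  3.8 -1.6] [ 113.8 -153.2   32.2]
3 [-0.7  6.1 -3. ] [ 113.8 -153.3   32.2]
4 [-0.1  7.  -2.9] [ 113.8 -153.3   32.2]
5 [ 0.2  9.1 -3.2] [ 113.8 -153.3   32.2]
```

The stop holds at 9 N, where it slid at 3 N before, so it is clamped. Releasing, checking and handing in.

Run:
```python
from h import *
s,c,R=cur(); go(c+RS@np.array([0,.0001,0]),R,.03); ctrl.ungrasp(); s,c,R=cur(); go(c+[0,0,.08],R,.12)
go(st2w([.05,-.14,.34]),toolR(RS),joint=True); ctrl.pause(.4)
im,d,s=grab('wrist'); V=(world('wrist',d,s)-S0)@RS
for z in [(.0205,.0252),(.052,.068)]: [print(r) for r in rects(V,(.0,.15,-.32,-.0),*z,minn=100)]
cv2.imwrite('pics/w7.png',cv2.resize(im[20:260,180:340],(533,800))[:600]); print(s['time'])
```

```text
(5220, array([ 52.3, -65. ]), array([130.7,  98.5]), 89.5, array([ 53.7, -62.7,  23.3]))
(734, array([ 46.8, -32.1]), array([42.9, 24.1]), 89.8, array([ 46.9, -32.1,  63.4]))
(638, array([ 47.3, -96.2]), array([43.6, 23.2]), 89.4, array([ 47. , -95.8,  63.4]))
(541, array([ 114.5, -154.5]), array([34.5, 37.8]), 46.3, array([ 114.3, -153.9,   58.2]))
95.7333
```

View pics/w7.png

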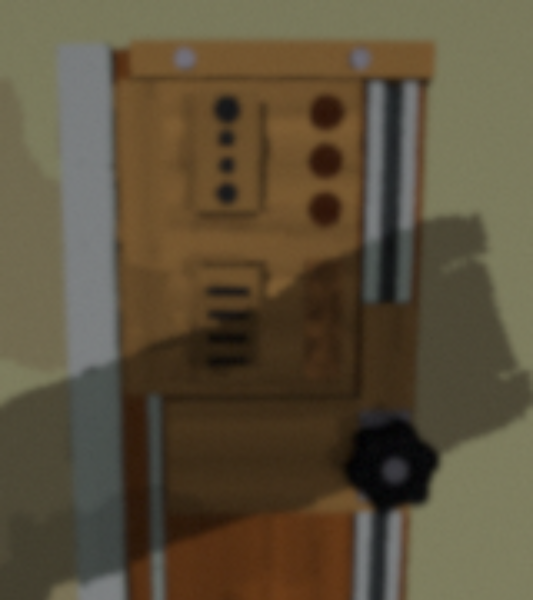

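The boards haven't moved. The stop looks about 1 mm further back than before, so I'll measure that gap more closely.

Run:
```python
from h import *
a=cv2.imread('pics/w6.png',0).astype(np.float32);b=cv2.imread('pics/w7.png',0).astype(np.float32)
for nm,(r0,r1,c0,c1) in dict(board=(90,240,180,350),stop=(480,560,170,330),track=(260,340,355,420)).items():
    print(nm,cv2.phaseCorrelate(a[r0:r1,c0:c1],b[r0:r1,c0:c1],cv2.createHanningWindow((c1-c0,r1-r0),cv2.CV_32F)))
go(st2w([.06,-.13,.17]),toolR(RS),joint=True); ctrl.pause(.3)
im,d,s=grab('wrist'); V=(world('wrist',d,s)-S0)@RS
m=(V[...,0]>.03)&(V[...,0]<.085)&(V[...,1]>-.16)&(V[...,1]<-.1)&(V[...,2]>.005)
v,u=np.where(m); r0,r1,c0,c1=v.min(),v.max(),u.min(),u.max(); print(r0,r1,c0,c1)
for c in range(c0,c1,(c1-c0)//5):
    k=m[:,c]; print(c,[(int(1e3*y*10)/10,round(1e3*z,1)) for y,z in V[k,c][:,1:] if -.136<y<-.122])
cr=im[max(r0-10,0):r1+10,max(c0-10,0):c1+70]; cv2.imwrite('pics/w8.png',cv2.resize(cr,(780,int(780*cr.shape[0]/cr.shape[1])),interpolation=cv2.INTER_CUBIC)[:600]); print(s['time'])
```

```text
board ((0.1020668138455818, 0.12850677213175743), 0.3801666775456181)
stop ((0.56575766313739, -0.01460066253950032), 0.3388164135813713)
track ((-0.21892048143234177, 2.6907158862529172), 0.3899635291761822)
142 383 105 371
105 []
158 []
211 []
264 [(-122.4, np.float64(23.4)), (-123.2, np.float64(24.2)), (-124.2, np.float64(23.9)), (-125.2, np.float64(23.9)), (-126.1, np.float64(24.1)), (-127.3, np.float64(23.1)), (-128.3, np.float64(22.9)), (-130.1, np.float64(19.2)), (-130.3, np.float64(22.4)), (-131.3, np.float64(26.2)), (-132.1, np.float64(26.9)), (-133.4, np.float64(25.5)), (-134.1, np.float64(26.6)), (-135.3, np.float64(25.7))]
317 []
370 []
96.8
```

View pics/w8.png

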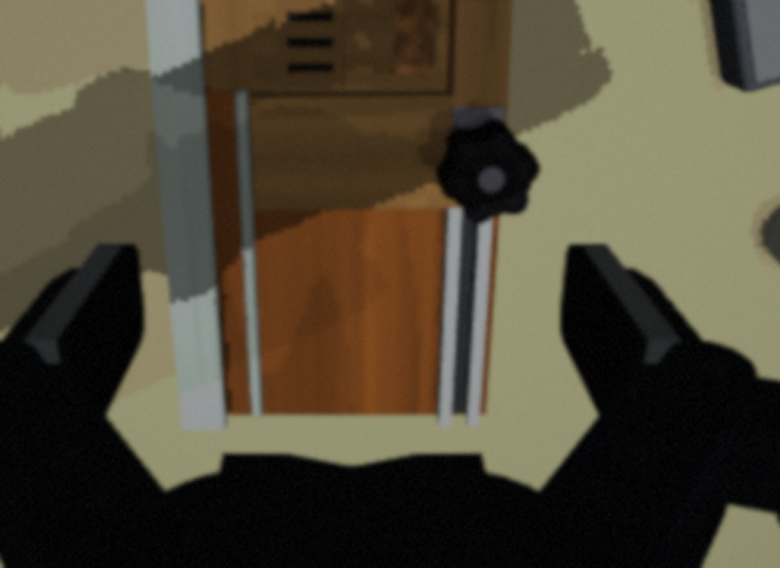

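The gap is roughly 1 to 2 mm, because the regrip dragged the stop back before it clamped. That is inside the limit, but it can be closed, so I'll loosen the knob, push the stop up and retighten in a single grip.

Run:
```python
from h import *
R=toolR(RS)@Ro.from_euler('z',-np.pi/2).as_matrix(); P=lambda y,z=.033: st2w([.115,y,z])
ctrl.set_joints([0.105,0.507,-0.238,1.5,0.126,1.149,-0.155])
go(P(-.153,.12),R,joint=True); go(P(-.153),R,.1,fix=2); print(np.round(ctrl_q(),2))
ctrl.close_gripper(force=70); s=get_state(); print(s['width'],1000*w2st(s['tcp_pos']),s['contact_force'])
turn(-1.5,tmax=1.5)
s,c,R=cur(); f0=np.array(s['contact_force'])
for k in range(1,14):
    go(c+RS@np.array([0,.0005*k,0]),R,.03); s=get_state(); f=RS.T@(np.array(s['contact_force'])-f0); print(k,f.round(1),1000*w2st(s['tcp_pos']).round(4))
    if f[1]<-12: break
```

```text
[ 0.02  0.74 -0.56  1.78  0.53  0.78  0.83]
0.0370828391794069 [ 114.96056024 -153.56819145   33.35734701] [-1.84862921 -2.14891655  5.4207611 ]
turned -1.5 tau [-0.18, -0.19, -0.17, -0.16, -0.18, -0.18, -0.13, -0.14, -0.1, -0.11, -0.12, -0.17, -0.12, -0.08, -0.21] w 0.037 F [-3.7 -4.3  7.3] st [ 114.2 -154.3   33.4] t 104.7917 actual -1.5
1 [ 1.4 -0.7 -1.7] [ 114.2 -154.3   33.4]
2 [ 1.5 -0.8 -1. ] [ 114.2 -154.3   33.4]
3 [ 2.6 -1.5 -1. ] [ 114.2 -154.2   33.4]
4 [ 2.5 -4.  -0.7] [ 114.2 -154.1   33.4]
5 [ 2.3 -3.9 -0.1] [ 114.2 -153.7   33.4]
6 [ 1.9 -3.6 -0.7] [ 114.2 -153.2   33.4]
7 [ 0.8 -4.6  1.5] [ 114.2 -153.1   33.4]
8 [ 1.8 -4.5  0.8] [ 114.2 -153.    33.4]
9 [ 0.7 -5.8  0.8] [ 114.2 -153.    33.4]
10 [ 1.4 -7.6  2.5] [ 114.2 -153.    33.4]
11 [ 1.1 -7.8  2. ] [ 114.2 -153.    33.3]
12 [ 1.9 -8.7  3.3] [ 114.2 -153.    33.4]
13 [  0.7 -10.2   4.1] [ 114.2 -153.    33.3]
```

Run:
```python
from h import *
s,c,R=cur(); st=w2st(c); p=st2w([st[0]+.0005,-.1490,st[2]+.0005]); q0=s['qpos'][6]
print(1000*st,s['wrist_torque'][2])
for k in range(1,18):
    a=.1*k; ctrl.movep(p,quat(R@Ro.from_euler('z',a).as_matrix())); s=get_state()
    print(k,round(s['qpos'][6]-q0,2),round(s['wrist_torque'][2],2),(1000*w2st(s['tcp_pos'])).round(1),(RS.T@s['contact_force']).round(1),s['time'])
    if s['wrist_torque'][2]<-1.1: break
```

```text
[ 114.18862918 -152.97060869   33.34120187] 0.06695394164501789
1 -0.08 -0.01 [ 114.1 -153.    33.5] [ -3.3 -11.1   7.7] 108.2917
2 -0.16 -0.06 [ 114.  -153.    33.4] [ -3.6 -11.5   6. ] 108.5417
3 -0.24 -0.03 [ 113.9 -153.    33.4] [ -3.8 -12.2   7.2] 108.7917
4 -0.31 -0.09 [ 113.8 -153.    33.4] [ -3.2 -10.9   6.9] 109.0417
5 -0.39 -0.06 [ 113.7 -152.9   33.4] [ -4.  -11.8   6.7] 109.2917
6 -0.47 -0.14 [ 113.6 -152.9   33.4] [ -4.3 -10.4   7.3] 109.5417
7 -0.54 -0.06 [ 113.5 -152.8   33.4] [ -4.5 -11.2   7.2] 109.7917
8 -0.62 -0.12 [ 113.4 -152.8   33.4] [ -4.6 -11.4   6.9] 110.0417
9 -0.69 -0.07 [ 113.3 -152.6   33.4] [ -4.8 -11.6   7.2] 110.2917
10 -0.77 -0.07 [ 113.3 -152.6   33.4] [-5.  -9.8  7.1] 110.5417
11 -0.84 -0.06 [ 113.2 -152.5   33.4] [ -5.5 -10.4   7.6] 110.7917
12 -0.92 -0.08 [ 113.2 -152.4   33.4] [-5.9 -9.8  7.8] 111.0417
13 -0.99 -0.12 [ 113.1 -152.2   33.4] [-4.8 -9.5  7.5] 111.2917
14 -1.07 -0.1 [ 113.2 -152.1   33.4] [ -5.7 -10.5   7.9] 111.5417
15 -1.14 -0.03 [ 113.2 -152.    33.4] [-5.6 -9.5  7. ] 111.7917
16 -1.22 -0.11 [ 113.1 -151.9   33.4] [ -6.  -10.5   7.7] 112.0417
17 -1.29 -0.05 [ 113.2 -151.8   33.5] [-5.3 -9.4  6.5] 112.2917
```

I got the sign wrong there: +tool-z is -joint 7, so the knob loosened further, which does no harm. Now I'll tighten the right way with the push held on.

Run:
```python
from h import *
s,c,R=cur(); p=st2w([.1147,-.1490,.0338]); q0=s['qpos'][6]
print(q0,s['time'])
for k in range(1,40):
    a=-.15*k if k<20 else -.15*19-.08*(k-19)
    ctrl.movep(p,quat(R@Ro.from_euler('z',a).as_matrix())); s=get_state(); R1=cur()[2]
    if k%3==0 or k>19: print(k,round(a,2),round(Ro.from_matrix(R.T@R1).magnitude(),2),round(s['wrist_torque'][2],2),(1000*w2st(s['tcp_pos'])).round(1),(RS.T@s['contact_force']).round(1))
    if abs(s['wrist_torque'][2])>1.0: break
print(s['time'],s['width'],np.round(s['qpos'],2))
```

```text
-1.9612126719248322 112.2917
3 -0.45 0.45 0.01 [ 113.2 -152.3   33.5] [ -4.7 -11.    9.1]
6 -0.9 0.9 0.0 [ 113.4 -152.8   33.4] [ -5.5 -10.7   8.1]
9 -1.35 1.35 0.11 [ 113.9 -153.    33.4] [ -4.2 -11.7   6.9]
12 -1.8 1.8 0.09 [ 114.4 -153.1   33.4] [ -2.3 -11.3   7.5]
15 -2.25 2.25 0.1 [ 114.9 -152.9   33.4] [ -0.5 -12.    6.4]
18 -2.7 2.7 0.07 [ 115.1 -152.5   33.4] [ -1.3 -10.6   4.2]
20 -2.93 2.93 0.05 [ 115.2 -152.2   33.4] [  0.3 -11.1   4.4]
21 -3.01 3.01 0.02 [ 115.2 -152.2   33.4] [ -0.6 -10.9   4.5]
22 -3.09 3.09 0.04 [ 115.1 -152.1   33.4] [ -0.6 -10.8   3.8]
23 -3.17 3.11 0.07 [ 115.2 -152.    33.4] [ 0.3 -9.6  5.2]
24 -3.25 3.03 -1.17 [ 115.2 -151.9   33.4] [-1.1 -8.7  3.9]
118.2917 0.03693122963655464 [ 0.21  0.87 -0.95  1.77  0.85  0.99  0.6 ]
```

The knob is tight again at its dead stop with the stop at its contact position. Release, check and hand in.

Run:
```python
from h import *
s,c,R=cur(); go(c,R,.03); print(1000*w2st(cur()[1]),get_state()['contact_force']); ctrl.ungrasp(); s,c,R=cur(); go(c+[0,0,.09],R,.12)
go(st2w([.05,-.14,.34]),toolR(RS),joint=True); ctrl.pause(.4)
im,d,s=grab('wrist'); V=(world('wrist',d,s)-S0)@RS
for z in [(.0205,.0252),(.052,.068)]: [print(r) for r in rects(V,(.0,.15,-.32,-.0),*z,minn=100)]
b=cv2.resize(im[20:260,180:340],(533,800))[:600]; cv2.imwrite('pics/w9.png',b)
a=cv2.imread('pics/w6.png',0).astype(np.float32); b=cv2.cvtColor(b,cv2.COLOR_BGR2GRAY).astype(np.float32)
print(cv2.phaseCorrelate(a[260:340,355:420],b[260:340,355:420],cv2.createHanningWindow((65,80),cv2.CV_32F)))
s=get_state(); print(s['time'],s['contact_force'])
```

```text
[ 115.20600128 -151.99556555   33.3820855 ] [-1.48640657 -2.79043383  4.84075824]
(5161, array([ 53.1, -66.1]), array([132.2, 100.9]), 90.0, array([ 53.6, -63.4,  23.4]))
(729, array([ 47., -32.]), array([43.2, 24. ]), 89.8, array([ 47. , -31.9,  63.4]))
(629, array([ 46.8, -96.1]), array([22.3, 43.4]), 0.0, array([ 46.9, -95.9,  63.5]))
(537, array([ 114.9, -153.1]), array([38.1, 34.6]), 16.1, array([ 114.6, -152.3,   58.3]))
((-0.23202000162548586, -0.005571842731477261), 0.37888599965307446)
121.5833 [ 0.0182637  -0.36841716 -0.26409319]
```

View pics/w9.png

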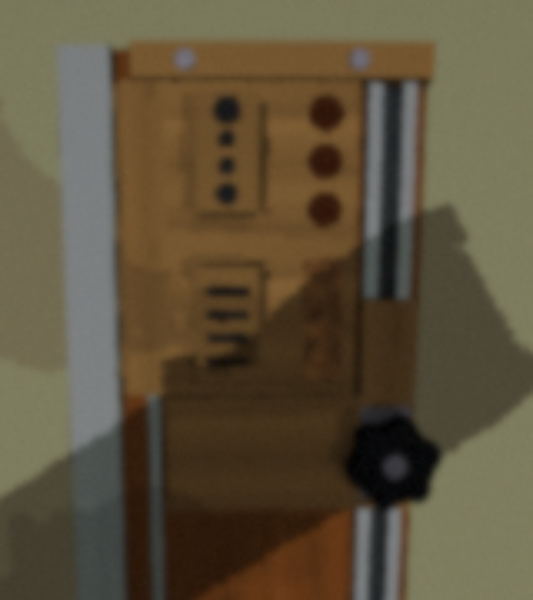

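The picture shows the gap closed: the stop's face sits against board2 at row ~396 and the knob is at (395,463).

```bash
python3 -c "
from h import *
print(ticket.close_job())"
```

```text
the job is handed in; nothing more can be done
None
```

The job is handed in: both boards present (board1 and board2; there was no board3) are locked flat and closed up to the cheek, with the end stop against board2 and its knob turned to its dead stop. After a first tightening left a gap of about 1 mm, I loosened the knob, closed the gap and retightened it.

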